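Take a luminometer reading with the shutter held at its index

TASK

Take a light reading of the capped vial: pull the luminometer's hood down open, lift the vial out of the foam box, stand it right down in the well of the sample chamber, let go of it, and push the hood back up until it is fully shut. Only then pull the spring-return shutter slide towards the front by its upright post until its pointer stands level with the nose of the index rider, and finish while still gripping the post and holding the slide there - it springs shut if you let go. The detector must never see daylight, so leave the slide home while the hood is not fully shut; leave the index rider as it is set, do not tip the vial over, and do not disturb the foam box or the other things on the bench.

Things in the scene. Friction and masses are not known exactly. Their poses are not given: they have to be found in the camera images.
- luminometer: White and grey bench instrument, 160 (x) x 230 (y) x 125 mm, immovable. Origin: centre of its underside; local -x is its front, facing the robot. Left (+y) half: sample chamber under a grey hood (chamber x -78 to 6, y 0 to 115 mm; open at front, top and left once the hood is down). Right half: white detector housing, its flat top 125 mm up, with shutter slide, scale and index rider on it.
- hood (a joint): Grey tilt-down hood: front, top and left side in one piece, 86 deep x 112 wide x 104 mm high, hinged along its lower front edge. 0 rad = fully shut; grows as it tips to the front; stop at 1.3 = open (its top then stands nearly upright 0.1 m in front of the instrument). Damped, 0.3 kg, about 2 N at the handle. Below about 0.3 rad it sinks shut by itself, beyond that it sinks open.
- hood_hinge (a point): Middle of the hood's hinge line, 22 mm above the bench at the front edge of the instrument; the hinge axis runs along the instrument's y.
- hood_handle (a point): Middle of the round bar of the hood's steel bow handle: 10 mm thick, 62 mm clear between its legs, along the instrument's y, 40 mm off the hood's top face. Shut: 166 mm above the bench, 20 mm behind and 144 mm above the hinge; turns with the hood about the hinge (open: 133 mm in front of and 58 mm above the hinge).
- vial: Closed slim vial, 91 mm tall: tube 13 mm thick and 73 mm long below a round cap 20 mm thick and 17 mm tall. Origin: centre of its underside, z along the vial. At the start it stands in a hole of the foam box with the whole cap above the box (cap from 103 to 120 mm above the bench). About 30 g.
- vial_box: Dark grey foam vial box in front of the robot on its left (not the other such box at the bench's left edge beside the robot), 154 x 104 x 100 mm, with 23 holes; the vial (the only one in it) stands in one near the middle, its underside 30 mm above the bench. Origin: centre of its underside; x along the long side.
- well_floor (a point): Centre of the floor of the vial well, where the underside of the seated vial comes, 22 mm above the bench, in a black block 44 mm square in the chamber. The well is an upright round hole 15.6 mm wide, 33 mm deep, with a small chamfer. It lies 50 mm from the detector housing and 40 mm from the tower behind it, both 125 mm high.
- shutter_slide (a joint): Steel shutter slide, a flat bar on top of the detector housing. 0 m = home (spring shut), grows as it is pulled out along the instrument's -x (towards its front); stop at 0.060. The spring pulls it home: 3.6 N at home, rising 1.2 N per 10 mm.
- handle_grip (a point): Where to grip the upright black post at the front end of the slide: a point on its axis 25 mm above its foot and 16 mm below its top, 157 mm above the bench. The post is round, 16 mm thick, 41 mm tall; at home it stands 30 mm in front of the instrument, over free bench. Only the slide bar itself (20 mm wide) runs back from its foot, its upper face 132 mm above the bench.
- pointer (a point): Tip of the thin pointer that sticks out to the right of the slide and moves with it (145 mm behind the post). Its frame is parallel to the instrument's.
- index_mark (a point): Nose of the index rider, a small black block (12 x 24 mm, with a steel stud) clipped on the scale right of the slide. It is set anew each time, 28 to 50 mm in front of the pointer's home position. The slide is at the mark when pointer and nose have the same x in the instrument's frame.
- index_rider (a joint): Place of the index rider on its scale, m, growing towards the instrument's front; 0 lies 25 mm in front of the pointer's home, so the slide is at the mark at shutter_slide = 0.025 + index_rider. Stiff (8 N); not to be moved.
- flask: Small conical flask, 57 x 76 mm, right of the work; leave alone.
- beaker: Glass beaker, 61 x 67 mm, in front of the instrument on the right; leave alone.
- white_bottle: Small open wide-necked bottle, 51 x 88 mm, right of the instrument; leave alone.
- upturned_beaker: Upturned glass beaker, 63 x 69 mm, left of the instrument; leave alone.

How it is judged:
On the way, in this order (a step that is already met when the one before it is completed fails the run):
1. the hood is pulled down open (value of joint hood above 1 rad), for 0.1 s.
2. the vial stands at the bottom of the well and is let go, the hood still open (horizontal distance between vial and well_floor below 0.006 m and z of vial in the frame of well_floor between -0.005 and 0.005 m and angle between vial's own z axis and vertical below 0.15 rad and value of joint hood above 0.8 rad and contact force between the fingers and vial below 0.1 N), for 0.2 s.
3. the hood is fully shut over the vial (value of joint hood below 0.04 rad and horizontal distance between vial and well_floor below 0.006 m and z of vial in the frame of well_floor between -0.005 and 0.005 m and angle between vial's own z axis and vertical below 0.15 rad), for 0.2 s.
At the end, for the whole second after the job is handed in: The gripper on the post (over 1 N) holds the slide still, its pointer within 5 mm of the index nose along the slide, through the last second; hood fully shut (under 0.04 rad); vial upright at the bottom of the well (within 6 mm sideways, 5 mm in height) (all of step 3 and x of pointer in the frame of index_mark between -0.005 and 0.005 m and velocity of joint shutter_slide between -0.02 and 0.02 m/s and contact force between the fingers and luminometer above 1 N); the arm keeps its last pose, push and grip.
It fails at once if the shutter slide is out by more than 6 mm while the hood is not fully shut (value of joint shutter_slide above 0.006 m and value of joint hood above 0.06 rad).
It fails at once if the vial is tipped over (angle between vial's own z axis and vertical above 0.8 rad).
It fails at once if the index rider is moved (distance of index_mark from where it was at the start of the episode above 0.004 m).
It fails at once if the foam box is disturbed (distance of vial_box from where it was at the start of the episode above 0.03 m).
It fails at once if another thing on the bench is disturbed (distance of any of flask, beaker, white_bottle, upturned_beaker from where it was at the start of the episode above 0.03 m).
It also fails if it takes over 72 s, if anything falls off the work surface, if the arm or the gripper's body presses on something with over 40 N, if the wrist force passes 120 N, or if a joint passes its speed limit or range.

ROBOT

A 7-joint arm with a two-finger parallel gripper is mounted at the origin on the work surface; the furniture and walls round the work are solid. World frame = base frame: x ahead of the robot, y to its left, z up, the work surface at z = 0. Lengths are in m, angles in rad, forces in N, time in s.
With the tool pointing down it reaches from about 0.4 to 0.85 m from the base axis. Payload 10.4 kg.
Tool frame: the origin (TCP) lies at the very end of the fingers, on their centre line; the grasp point (between the pads) lies r.tcp_to_grasp behind it (r.tcp_to_grasp is the distance from the TCP to the grasp point, in m); z points along the fingers, y is the line along which they close (so a half turn about z gives the same grasp; the last joint's range is limited). The gripper opens to 87 mm and grips with 3 to 60 N. Pads are 19 mm wide; open, the fingers measure 117 mm over their backs; the gripper's body (75 mm by 190 mm) begins 51 mm behind the grasp point.
Start: joints at [1.081, 0.332, -0.065, 1.46, 0.022, 1.35, -0.088], TCP at [0.281, -0.558, 0.223] pointing down, gripper open.
Joint ranges: [-2.6, 2.6], [-0.5, 2.12], [-1.47, 1.34], [0.16, 2.42], [-1.27, 4.41], [0.06, 2.06], [-2.6, 2.6]. Speed limits (rad/s): [2.22, 2.22, 2.79, 2.79, 3.14, 3.14, 3.14].

INTERFACE

Orientations are given as a unit quaternion [x, y, z, w].
In Python, from bench import monitor, cams, ticket, r gives the robot as it stands.
- The arm moves only by the shell command python3 -m crank 'ROWS' [OPENING] [FORCE]. ROWS is a JSON object whose one key "steps" holds a list of rows, each a list of 2 entries, a list of its own where there are three numbers: the shift along the world's x, y, z in units of 25 mm (1.0 is 25 mm), then the turn, a rotation vector about the world's x, y, z in units of 5 degrees (1.0 is 5 degrees). In form: {"steps": [[[x, y, z], [ax, ay, az]], ...]}. A call has 1 to 10 rows; each row shifts and turns the commanded pose from where the row before left it; what a row does not reach is not made up. A row lasts 1/12 s, in which the tool goes at most 41.7 mm and 7.16 degrees, less where a joint would pass 70% of its speed; a pose out of reach is approached as far as the arm can. A call is refused whole if a number of a shift passes 1 or a number of a turn 1, either way. A call with a gripper value outside its range is refused whole. OPENING is the finger opening in mm, from 0 to 87, set as the call begins (- or left out, the last holds). The fingers move at their own pace and stop on an object; FORCE is the grip in N (left out, the last holds). Time passes only in rows, so rows that do not move let the fingers close. It gives the time, the measured TCP pose, the force, the opening and the grip force at its end, in the units of the state.
- monitor.read_state(): the state, without advancing time (a new reading comes with each control period).
- cams.camera(name): name is "side" or "top" or "wrist"; returns a dict with "pixels" (480x640x3 uint8, blue, green, red), "z_map" (480x640 float32, m along the optical axis (not along the pixel's ray), 0 where there is no reading), "vfov" (degrees; the focal length in pixels is half the picture's height over the tangent of half this angle, whatever the lens; pixels are square), "cx", "cy" (the principal point, pixels), "T" (4x4, takes a point from camera to world coordinates). Camera axes: x right, y up, looking along -z (the intrinsics and any distortion apply to the point x, -y, -z); pixel columns grow to the right and rows downward; lengths in m; the calibration is good to about 2 mm. A picture is of the moment at which its call begins.
- ticket.close_job(): hands the job in; it is judged then, once.
The state is a dict: "time": time; "joint_positions": joint angles; "joint_vel": joint speeds; "joint_torque": joint torques, N m; "ee_pos": TCP position; "eef_rot": TCP orientation; "ft_force": force on the tool from outside, world axes, zero at the start; "torque": the same for the moment, N m; "width": finger opening in m; "grip_force": force on a finger pad.
Only numpy, scipy, OpenCV 4.12 (cv2) and the standard library are available. Lean on these libraries where they do the work, as an engineer would, in place of code of your own. Each camera call takes 0.05 s, during which the arm holds its last target. There are 200 camera calls.

## Working session

There is one attempt and no reset: what is moved stays moved. The work goes in short steps, Python scripts to look and compute and a shell command to move; the robot and the scene stay as the last step left them, time stands still between calls to the robot, and variables do not carry over. Pictures are saved under pics/ and viewed, at most 10 in all, crops included, and the job is handed in when it is done.

```bash
mkdir -p pics; ls; cat > h.py <<'E'
import numpy as np,cv2
from bench import monitor,cams,ticket,r
def shot(n,fn=None):
    c=cams.camera(n)
    np.savez('/tmp/%s.npz'%n,**{k:c[k] for k in c})
    if fn: cv2.imwrite('pics/'+fn,c['pixels'])
    return c
def load(n): return dict(np.load('/tmp/%s.npz'%n,allow_pickle=True))
def foc(c): return 240/np.tan(np.radians(float(c['vfov']))/2)
def pw(c,u,v,z=None):
    "pixel -> world by depth, or on world height z"
    f=foc(c);T=np.array(c['T']);d=np.array([(u-c['cx'])/f,-(v-c['cy'])/f,-1.])
    D=T[:3,:3]@d
    if z is None: s=float(np.median(c['z_map'][int(v)-1:int(v)+2,int(u)-1:int(u)+2]))
    else: s=(z-T[2,3])/D[2]
    return T[:3,3]+s*D
def cloud(c):
    f=foc(c);T=np.array(c['T']);v,u=np.mgrid[0:480,0:640];z=c['z_map']
    p=np.stack([(u-c['cx'])/f*z,-(v-c['cy'])/f*z,-z],-1)
    return p@T[:3,:3].T+T[:3,3]
def proj(c,p):
    T=np.array(c['T']);q=T[:3,:3].T@(np.array(p)-T[:3,3]);f=foc(c)
    return c['cx']+f*q[0]/-q[2],c['cy']-f*q[1]/-q[2]
E
python3 - <<'E'
from h import *
for n in('top','side'):
    c=shot(n,n+'1.png');print([k for k in c if k not in('pixels','z_map')],c['vfov'],c['cx'],c['cy'],np.round(c['T'],3).tolist())
s=monitor.read_state();print(s,r.tcp_to_grasp)
E
```

```text
pics
['vfov', 'cx', 'cy', 'T'] 55.48023911369066 312.7921120300609 241.70951345179537 [[-0.016, 0.976, -0.219, 0.363], [-1.0, -0.015, 0.003, -0.048], [-0.0, 0.219, 0.976, 1.189], [0.0, 0.0, 0.0, 1.0]]
['vfov', 'cx', 'cy', 'T'] 56.79737353197709 317.50802485946906 241.0608450170346 [[-0.893, 0.153, -0.424, 0.046], [-0.451, -0.316, 0.835, 1.0], [-0.006, 0.936, 0.351, 0.549], [0.0, 0.0, 0.0, 1.0]]
{'time': 0.1, 'joint_positions': array([ 1.08141411,  0.33280242, -0.06469872,  1.46082366,  0.02162879,
        1.3499051 , -0.08852651]), 'joint_vel': array([ 7.11965196e-04, -3.14075391e-03,  2.69109731e-03, -1.93782249e-03,
        1.73284194e-03,  9.45899882e-04,  5.58100014e-05]), 'joint_torque': array([ 2.17329543e-03, -6.24546146e+01,  2.49854982e-02, -3.90714061e+01,
       -6.14867778e-02,  3.66460544e-02,  9.00096296e-06]), 'ee_pos': array([ 0.28109764, -0.55784695,  0.22185349]), 'eef_rot': array([ 9.72887848e-01,  2.31276563e-01, -1.84062411e-04, -5.93222008e-04]), 'ft_force': array([0.08276971, 0.6679355 , 0.55356304]), 'torque': array([-0.03672444, -0.05275101, -0.00816755]), 'grip_force': 0.0, 'width': 0.08697844270495496} 0.0187
```

View pics/top1.png

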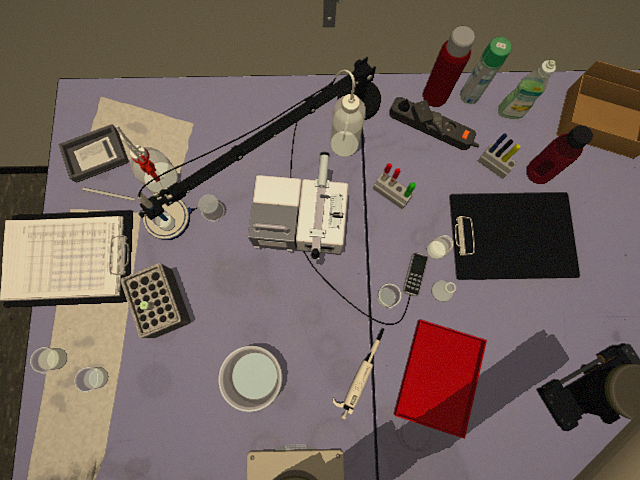

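View pics/side1.png

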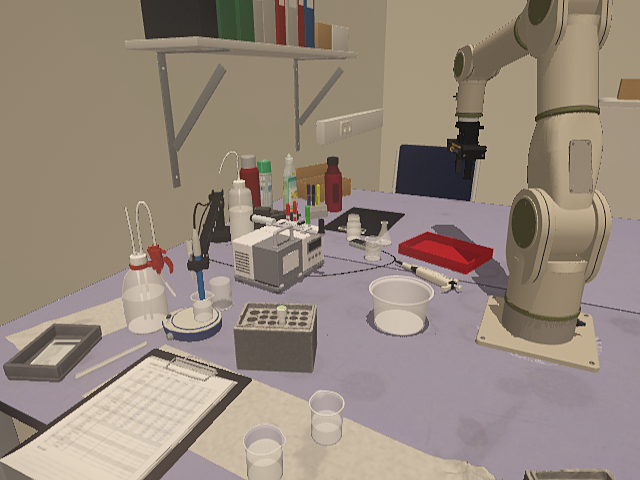

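Top view: the luminometer is at px (250–348, 175–252), with the hood on its left and the slide post at about (316,252). The vial box is around (153,300), with the vial cap at about (145,305). I'll enlarge both and measure.

```bash
python3 - <<'E'
from h import *
c=load('top');im=c['pixels']
a=cv2.resize(im[145:265,240:360],None,fx=5,fy=5,interpolation=cv2.INTER_CUBIC)
cv2.imwrite('pics/crop1.png',a)
P=cloud(c)
# luminometer top points
m=np.zeros((480,640),bool);m[145:270,235:360]=1
for lo,hi in((.12,.129),(.1305,.136),(.15,.2),(.098,.118)):
    k=m&(P[...,2]>lo)&(P[...,2]<hi);q=P[k]
    v,u=np.nonzero(k);print(lo,hi,k.sum(),u.min(),u.max(),v.min(),v.max(),q[:,:2].min(0),q[:,:2].max(0))
    if k.sum()>10:print(cv2.minAreaRect(q[:,:2].astype(np.float32)*1000))
m[:]=0;m[255:345,110:200]=1
k=m&(P[...,2]>.09)&(P[...,2]<.108);q=P[k];print('box',cv2.minAreaRect(q[:,:2].astype(np.float32)*1000),np.median(q[:,2]))
k=m&(P[...,2]>.112)&(P[...,2]<.13);q=P[k];v,u=np.nonzero(k);print('cap',k.sum(),u.mean(),v.mean(),q.mean(0),q[:,:2].min(0),q[:,:2].max(0))
# tall stuff
k=(P[...,2]>.2)&(c['z_map']>0);k[300:]=0
for y in np.arange(-.6,.6,.1):
    q=P[k&(abs(P[...,1]-y)<.05)]
    if len(q):print('tall y',round(y,2),q[:,0].min(),q[:,0].max(),q[:,2].max())
E
```

```text
0.12 0.129 4731 248 347 175 258 [ 0.56131348 -0.1382456 ] [0.77371322 0.10400871]
((664.8672485351562, -14.9510498046875), (230.56011962890625, 198.72206115722656), 83.58516693115234)
0.1305 0.136 556 251 342 156 258 [ 0.55979039 -0.12328298] [0.8158518  0.09626253]
((673.2752685546875, -12.8875732421875), (242.78927612304688, 218.47341918945312), 12.798165321350098)
0.15 0.2 406 235 318 145 255 [ 0.56205612 -0.06296742] [0.83961761 0.13413656]
((685.23388671875, 56.038536071777344), (324.34130859375, 103.36856079101562), 27.655027389526367)
0.098 0.118 224 249 347 177 247 [ 0.59276373 -0.138603  ] [0.76927267 0.10395318]
((683.4429321289062, -17.311019897460938), (230.36868286132812, 164.42086791992188), 83.53050231933594)
box ((473.9149169921875, 340.3899230957031), (154.3988037109375, 105.31092834472656), 21.935745239257812) 0.09680873523332756
cap 68 143.9264705882353 304.88235294117646 [0.45813276 0.34382462 0.12021222] [0.44864684 0.33525576] [0.46736714 0.35406994]
tall y -0.6 0.8070848222432037 1.144995378794094 0.2732652706009022
tall y -0.5 1.0262891378217918 1.1450049191515845 0.27502215232440375
tall y -0.4 1.017999371635398 1.1450807224023816 0.27813402920762476
tall y -0.3 1.1355687764485622 1.1449430715204543 0.2788708847931892
tall y -0.2 0.8790238407545221 1.1444185220272471 0.2826705395180993
tall y -0.1 0.8742518318159329 1.1444643274013713 0.5659600117191422
tall y -0.0 0.8696322631830862 1.144281280462509 0.2856844847462504
tall y 0.1 0.7986807384320491 1.1435235134200414 0.28782595191552085
tall y 0.2 0.7284999052936078 1.143801637778673 0.28950594580826217
tall y 0.3 0.6723548664282055 1.1436732891332504 0.29872202822527916
tall y 0.4 0.7973644322750544 1.143561213869683 0.2993770063151303
tall y 0.5 1.1341820065852857 1.1443029344897413 0.29508806565391843
```

View pics/crop1.png

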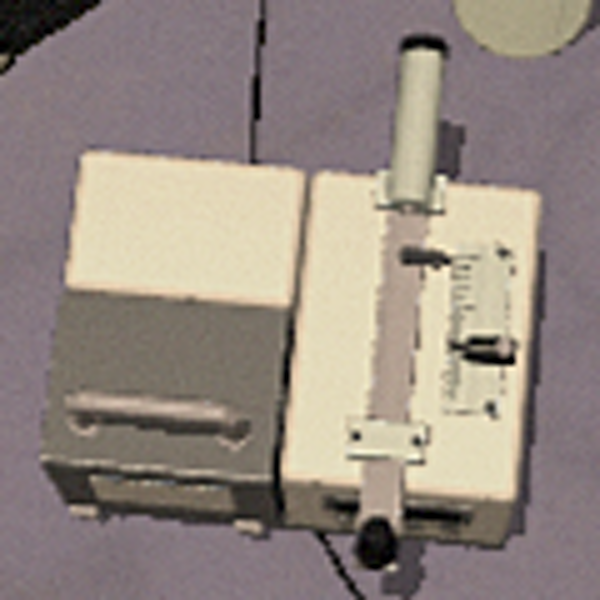

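Crop1 gives: handle bar from (70,400) to (245,425), post top at (377,535), pointer tip at (448,258), rider nose at (455,347), and the housing corners (82,152), (540,192), (518,500).

```bash
cat >> h.py <<'E'
def fit(L,W):
    L=np.array(L);W=np.array(W);a=L-L.mean(0);b=W-W.mean(0)
    th=np.arctan2((a[:,0]*b[:,1]-a[:,1]*b[:,0]).sum(),(a*b).sum())
    R=np.array([[np.cos(th),-np.sin(th)],[np.sin(th),np.cos(th)]])
    return th,R,W.mean(0)-R@L.mean(0)
E
python3 - <<'E'
from h import *
c=load('top')
g=lambda u,v,z=None:pw(c,240+u/5,145+v/5,z)
W=[g(u,v,.125)[:2] for u,v in((82,152),(540,192),(518,500))]
L=[(.08,.115),(.08,-.115),(-.08,-.115)]
th,R,t=fit(L,W);print('yaw deg',np.degrees(th),'org',t)
for l,w in zip(L,W):print(R@l+t-w)
lo=lambda p:R.T@(np.array(p)[:2]-t)
for n,u,v,z in(('hL',75,403,.170),('hR',243,425,.170),('post',377,530,.173),('ptr',448,258,.135),('nose',456,347,.135),('vialcap',(143.9-240)*5,(304.9-145)*5,.12)):
    p=g(u,v,z);print(n,p,'loc',lo(p),'depthpt',g(u,v))
P=cloud(c);m=np.zeros((480,640),bool);m[215:245,250:295]=1
q=P[m&(P[...,2]>.155)&(P[...,2]<.185)];print('bar',len(q),q.mean(0),q.min(0),q.max(0),lo(q.mean(0)))
m[:]=0;m[240:265,305:325]=1
q=P[m&(P[...,2]>.162)];print('post',len(q),q.mean(0),q.min(0),q.max(0))
for n,(u,v) in dict(beaker=(389,296),flask=(444,290),bottle=(440,246),upb=(210,207)).items():print(n,pw(c,u,v,.07))
E
```

```text
yaw deg -5.8504693232628515 org [ 0.68096526 -0.01923409]
[0.00081198 0.0019761 ]
[ 0.00180406 -0.001368  ]
[-0.00261605 -0.0006081 ]
hL [0.63158441 0.0812485  0.17      ] loc [-0.05936609  0.09492569] depthpt [0.63190154 0.08140156 0.16879605]
hR [0.61989461 0.00381944 0.17      ] loc [-0.06310246  0.01670835] depthpt [0.62879257 0.00562503 0.13468144]
post [ 0.56902417 -0.05697139  0.173     ] loc [-0.10751136 -0.04895118] depthpt [ 0.56887291 -0.05696499  0.17374662]
ptr [ 0.71044108 -0.09393964  0.135     ] loc [ 0.03693722 -0.07131189] depthpt [ 0.71223369 -0.09417548  0.12955953]
nose [ 0.66565313 -0.09671036  0.135     ] loc [-0.00733502 -0.07863353] depthpt [ 0.66684785 -0.09690177  0.13083708]
vialcap [0.45810767 0.34396804 0.12      ] loc [-0.25871893  0.33859386] depthpt [0.45810016 0.34393702 0.12008451]
bar 154 [0.63055886 0.04674068 0.1690604 ] [0.62228565 0.00771885 0.15503499] [0.63962437 0.08667855 0.17615223] [-0.05686883  0.06049307]
post 45 [ 0.5507413  -0.05481893  0.26233559] [ 0.36324372 -0.06296742  0.16200012] [ 0.57750486 -0.0482607   1.18872084]
beaker [ 0.47472876 -0.23600174  0.07      ]
flask [ 0.48727826 -0.37169529  0.07      ]
bottle [ 0.59771813 -0.37034998  0.07      ]
upb [0.7088768  0.20955687 0.07      ]
```

Everything fits the given sizes: yaw is -5.85°, and the origin is (0.681,-0.019). Moving to a point above the hood handle.

```bash
python3 -m crank '{"steps":[[[0.57,1,0.3],[0,0,0.48]],[[0.57,1,0.3],[0,0,0.48]],[[0.57,1,0.3],[0,0,0.48]],[[0.57,1,0.3],[0,0,0.48]],[[0.57,1,0.3],[0,0,0.48]],[[0.57,1,0.3],[0,0,0.48]],[[0.57,1,0.3],[0,0,0.48]],[[0.57,1,0.3],[0,0,0.48]],[[0.57,1,0],[0,0,0.48]],[[0.57,1,0],[0,0,0.48]]]}' 60 10
python3 -m crank '{"steps":[[[0.57,1,0],[0,0,0.48]],[[0.57,1,0],[0,0,0.48]],[[0.57,1,0],[0,0,0.48]],[[0.57,1,0],[0,0,0.48]],[[0.57,1,0],[0,0,0.48]],[[0.57,1,0],[0,0,0.48]],[[0.57,1,0],[0,0,0.48]],[[0.57,1,0],[0,0,0.48]],[[0.57,1,0],[0,0,0.48]],[[0.57,1,0],[0,0,0.48]]]}'
```

```text
time: 0.93
ee_pos: [0.4243, -0.3069, 0.2828]
eef_rot: [0.903, 0.429, 0.0, 0.0]
ft_force: [1.0, -0.5, 0.1]
width: 0.06
grip_force: 0.0
time: 1.77
ee_pos: [0.5666, -0.0569, 0.2823]
eef_rot: [0.794, 0.608, -0.0, -0.0]
ft_force: [-0.2, -0.3, 0.8]
width: 0.0601
grip_force: 0.0
```

```bash
python3 -m crank '{"steps":[[[0.2,0.7,0],[0,0,0.92]],[[0.2,0.7,0],[0,0,0.92]],[[0.17,0.7,-0.4],[-0.1,-0.99,0]],[[0.17,0.7,-0.4],[-0.1,-0.99,0]],[[0.17,0.7,-0.4],[-0.1,-0.99,0]],[[0.17,0.7,-0.4],[-0.1,-0.99,0]],[[0.17,0,-0.4],[-0.1,-0.99,0]],[[0,0,0],[0,0,0]],[[0,0,0],[0,0,0]]]}'
python3 - <<'E'
from h import *
c=shot('wrist','w1.png')
E
```

```text
time: 2.52
ee_pos: [0.5962, 0.0462, 0.232]
eef_rot: [0.726, 0.653, 0.143, 0.159]
ft_force: [-0.2, -0.5, 0.6]
width: 0.0598
grip_force: 0.0
```

View pics/w1.png

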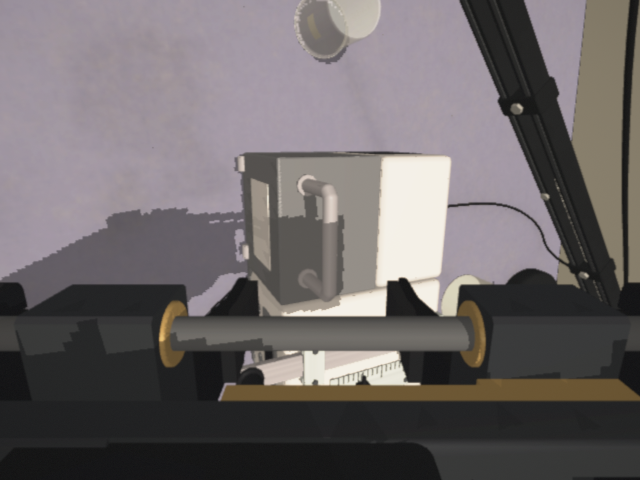

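Wrist picture: the bow handle's bar runs from (328,192) to (330,295), between the two fingers. I'll measure it.

```bash
python3 - <<'E'
from h import *
c=load('wrist');
for v in (200,220,240,260,280,292): print(v,pw(c,330,v))
s=monitor.read_state();from scipy.spatial.transform import Rotation as Ro
R=Ro.from_quat(s['eef_rot']).as_matrix();print(s['ee_pos'],R.round(3).tolist())
for u,v in((282,158),(381,158),(447,160),(440,275)):print(u,v,pw(c,u,v,.126))
E
```

```text
200 [0.63491069 0.0782363  0.17130568]
220 [0.63355916 0.06555722 0.17152165]
240 [0.63245465 0.05230482 0.1711152 ]
260 [0.63094588 0.03893653 0.17151477]
280 [0.62949728 0.02509819 0.1716961 ]
292 [0.62868961 0.01650162 0.17161956]
[0.59764721 0.0459121  0.23337856] [[0.106, 0.903, 0.417], [0.994, -0.097, -0.043], [0.002, 0.419, -0.908]]
282 158 [0.62203533 0.10370683 0.126     ]
381 158 [0.70339801 0.09348217 0.126     ]
447 160 [0.77033507 0.08336979 0.126     ]
440 275 [ 0.76298925 -0.02270884  0.126     ]
```

```bash
python3 -m crank '{"steps":[[[0.4,-0.02,-0.84],[0,0,0]],[[0.4,-0.02,-0.84],[0,0,0]],[[0.4,-0.02,-0.84],[0,0,0]],[[0.4,-0.02,-0.84],[0,0,0]],[[0,0,0],[0,0,0]],[[0,0,0],[0,0,0]]]}'
python3 -m crank '{"steps":[[[0,0,0],[0,0,0]],[[0,0,0],[0,0,0]],[[0,0,0],[0,0,0]],[[0,0,0],[0,0,0]],[[0,0,0],[0,0,0]],[[0,0,0],[0,0,0]]]}' 0 10
```

```text
time: 3.07
ee_pos: [0.6383, 0.044, 0.1484]
eef_rot: [0.727, 0.653, 0.144, 0.158]
ft_force: [0.2, 0.1, 1.0]
width: 0.06
grip_force: 0.0
time: 3.57
ee_pos: [0.6376, 0.0448, 0.1491]
eef_rot: [0.726, 0.653, 0.145, 0.16]
ft_force: [1.1, -0.0, 0.3]
width: 0.028
grip_force: 0.0
```

```bash
python3 -m crank '{"steps":[[[0,0,0],[0,0,0]],[[0,0,0],[0,0,0]],[[0,0,0],[0,0,0]],[[0,0,0],[0,0,0]],[[0,0,0],[0,0,0]],[[-0.58,0.06,0.05],[0,0,0]],[[-0.58,0.06,-0.01],[0,0,0]],[[-0.57,0.06,-0.06],[0,0,0]]]}'
python3 -m crank '{"steps":[[[-0.57,0.06,-0.12],[0,0,0]],[[-0.55,0.06,-0.18],[0,0,0]],[[-0.53,0.05,-0.24],[0,0,0]],[[-0.51,0.05,-0.28],[0,0,0]],[[-0.47,0.05,-0.33],[0,0,0]],[[-0.44,0.04,-0.38],[0,0,0]],[[-0.4,0.04,-0.42],[0,0,0]],[[-0.36,0.04,-0.46],[0,0,0]],[[0,0,0],[0,0,0]],[[0,0,0],[0,0,0]]]}'
python3 - <<'E'
from h import *
c=shot('side');cv2.imwrite('pics/s2.png',cv2.resize(c['pixels'][180:330,180:380],None,fx=3,fy=3))
E
```

```text
time: 4.23
ee_pos: [0.5946, 0.0498, 0.1489]
eef_rot: [0.726, 0.653, 0.146, 0.16]
ft_force: [1.6, 1.1, 1.1]
width: 0.0097
grip_force: 10.0
time: 5.07
ee_pos: [0.4975, 0.0599, 0.0869]
eef_rot: [0.726, 0.654, 0.144, 0.159]
ft_force: [-4.3, 4.5, 1.0]
width: 0.0095
grip_force: 10.0
```

View pics/s2.png

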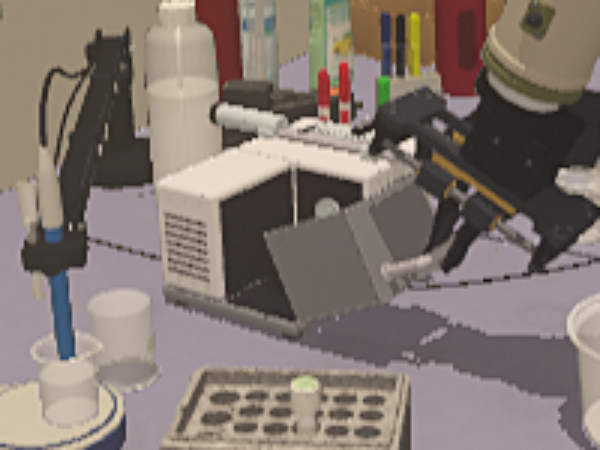

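The picture shows the hood well open, at about 1.1 rad, with the bar in the grip at (410,270). Next I'll go a little further, release, and back out along the tool axis.

```bash
python3 -m crank '{"steps":[[[-0.31,0.03,-0.49],[0,0,0]],[[0,0,0],[0,0,0]]]}'
python3 -m crank '{"steps":[[[0,0,0],[0,0,0]],[[0,0,0],[0,0,0]],[[0,0,0],[0,0,0]],[[0,0,0],[0,0,0]],[[-0.2,0.02,0.4],[0,0,0]],[[-0.4,0.04,0.9],[0,0,0]],[[-0.4,0.04,0.9],[0,0,0]],[[-0.2,0.04,0.9],[0,0,0]],[[0,0.04,0.9],[0,0,0]],[[0,0.04,0.9],[0,0,0]]]}' 45
```

```text
time: 5.28
ee_pos: [0.4901, 0.0606, 0.0745]
eef_rot: [0.726, 0.654, 0.145, 0.159]
ft_force: [1.1, 3.1, -2.8]
width: 0.0095
grip_force: 10.0
time: 6.12
ee_pos: [0.4606, 0.0653, 0.1998]
eef_rot: [0.726, 0.653, 0.145, 0.16]
ft_force: [0.9, -0.7, -0.4]
width: 0.0447
grip_force: 0.0
```

```bash
python3 -m crank '{"steps":[[[0,0.93,0.2],[0.1,0.99,0]],[[0,0.93,0.1],[0.1,0.99,0]],[[0,0.93,0],[0.1,0.99,0]],[[0,0.93,0],[0.1,0.99,0]],[[0,0.93,0],[0.1,0.97,0]],[[0,0.93,0],[0,0,0]],[[0,0.93,0],[0,0,0]],[[0,0.93,0],[0,0,0]],[[0,0.93,0],[0,0,0]],[[0,0.93,0],[0,0,0]]]}' 45
python3 -m crank '{"steps":[[[0,0.93,0],[0,0,0]],[[-0.1,0.93,0],[0,0,0]],[[0,0,-0.4],[0,0,0]],[[0,0,-0.4],[0,0,0]],[[0,0,-0.2],[0,0,0]],[[0,0,0],[0,0,0]],[[0,0,0],[0,0,0]]]}' 45
python3 - <<'E'
from h import *
c=shot('wrist','w3.png');P=cloud(c);s=monitor.read_state()
k=(abs(P[...,0]-.458)<.03)&(abs(P[...,1]-.344)<.03)&(P[...,2]>.113)&(P[...,2]<.13)
v,u=np.nonzero(k);print(k.sum(),u.min(),u.max(),v.min(),v.max(),P[k].mean(0),P[k].min(0),P[k].max(0));print(s['ee_pos'],np.array(c['T'])[:3,3])
E
```

```text
time: 6.95
ee_pos: [0.4611, 0.2987, 0.2056]
eef_rot: [0.744, 0.668, 0.001, 0.001]
ft_force: [0.2, -0.3, 0.1]
width: 0.045
grip_force: 0.0
time: 7.53
ee_pos: [0.4587, 0.3431, 0.1803]
eef_rot: [0.744, 0.668, 0.0, 0.001]
ft_force: [0.5, -0.2, -0.5]
width: 0.045
grip_force: 0.0
854 307 338 237 270 [0.46075633 0.34650141 0.12110137] [0.45068592 0.33532392 0.11311703] [0.4705127  0.35564387 0.12370176]
[0.45881459 0.34343647 0.18078827] [0.46744524 0.41576159 0.34331349]
```

View pics/w3.png

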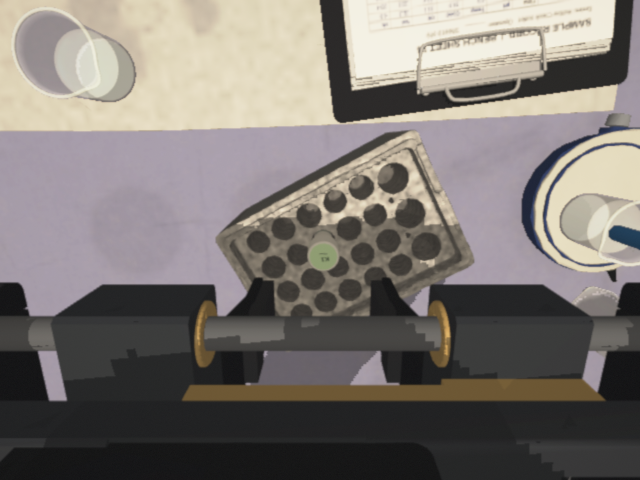

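The cap is at (323,256), centred between the fingers; averaging the two views puts it at (0.4595,0.345). Descending and gripping.

```bash
python3 -m crank '{"steps":[[[0.02,0.03,-0.8],[0,0,0]],[[0.01,0.03,-0.8],[0,0,0]],[[0,0,-0.8],[0,0,0]],[[0,0,-0.4],[0,0,0]],[[0,0,-0.26],[0,0,0]],[[0,0,0],[0,0,0]],[[0,0,0],[0,0,0]]]}' 45
python3 -m crank '{"steps":[[[0,0,0],[0,0,0]],[[0,0,0],[0,0,0]],[[0,0,0],[0,0,0]],[[0,0,0],[0,0,0]],[[0,0,0],[0,0,0]],[[0,0,0],[0,0,0]],[[0,0,0],[0,0,0]],[[0,0,0],[0,0,0]]]}' 0 12
```

```text
time: 8.17
ee_pos: [0.4594, 0.346, 0.1049]
eef_rot: [0.744, 0.669, 0.001, 0.001]
ft_force: [-0.2, -0.1, 1.0]
width: 0.045
grip_force: 0.0
time: 8.83
ee_pos: [0.4592, 0.346, 0.1043]
eef_rot: [0.743, 0.669, 0.001, 0.001]
ft_force: [0.6, 0.0, 2.8]
width: 0.0196
grip_force: 12.0
```

```bash
python3 -m crank '{"steps":[[[0,0,0.3],[0,0,0]],[[0,0,0.6],[0,0,0]],[[0,0,0.8],[0,0,0]],[[0,0,0.9],[0,0,0]],[[0,0,0.9],[0,0,0]],[[0,0,0.9],[0,0,0]],[[0,0,0.9],[0,0,0]],[[0,0,0.9],[0,0,0]],[[0,0,0],[0,0,0]],[[0,0,0],[0,0,0]]]}'
python3 - <<'E'
from h import *
t=shot('top');c=shot('wrist');s=monitor.read_state();print(s['ee_pos'],s['width'],s['grip_force'])
P=cloud(t);m=np.zeros((480,640),bool)
# well block: search chamber
yaw=np.radians(-5.85);R=np.array([[np.cos(yaw),-np.sin(yaw)],[np.sin(yaw),np.cos(yaw)]]);o=np.array([.682,-.0185])
im=t['pixels'];cv2.imwrite('pics/t4.png',cv2.resize(im[165:285,235:355],None,fx=5,fy=5,interpolation=cv2.INTER_CUBIC))
w=R@[-.034,.05]+o;print('well pred',w,proj(t,[*w,.055]))
L=(P[...,:2]-o)@R
k=(L[...,0]>-.07)&(L[...,0]<0)&(L[...,1]>.01)&(L[...,1]<.1)&(P[...,2]>.048)&(P[...,2]<.06)
q=P[k];print('block',k.sum(),q.mean(0) if k.sum() else 0)
if k.sum()>10:print(cv2.minAreaRect(q[:,:2].astype(np.float32)*1000))
E
```

```text
time: 9.67
ee_pos: [0.4593, 0.3463, 0.2604]
eef_rot: [0.743, 0.669, 0.002, 0.001]
ft_force: [-0.2, 0.6, -0.6]
width: 0.0196
grip_force: 12.0
[0.45875978 0.34552282 0.25838134] 0.019642908305902717 11.99816107749939
well pred [0.65327329 0.03470504] (np.float64(278.83411142628546), np.float64(228.48243871859512))
block 272 [0.65469613 0.03582974 0.05494019]
((655.3113403320312, 36.27525329589844), (44.64649200439453, 45.28999328613281), 83.3565444946289)
```

View pics/t4.png

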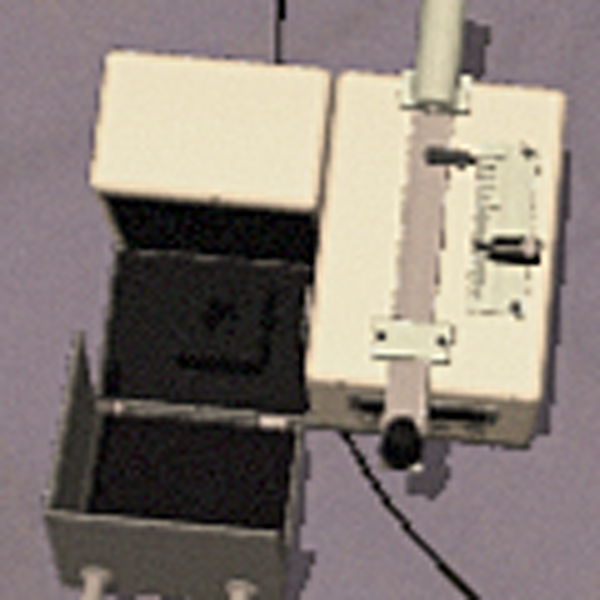

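The top view shows the hood fully open and the well hole at crop (218,312), which is about (0.6545,0.0355). Carrying the vial over.

```bash
python3 -m crank '{"steps":[[[0.3,-0.5,0],[0,0,0]],[[0.6,-0.95,0],[0,0,0]],[[0.6,-0.95,0],[0,0,0]],[[0.6,-0.95,0],[0,0,0]],[[0.6,-0.95,0],[0,0,0]],[[0.6,-0.95,0],[0,0,0]],[[0.6,-0.95,0],[0,0,0]],[[0.6,-0.95,0],[0,0,0]],[[0.6,-0.95,0],[0,0,0]],[[0.6,-0.95,0],[0,0,0]]]}'
python3 -m crank '{"steps":[[[0.6,-0.95,0],[0,0,0]],[[0.6,-0.95,0],[0,0,0]],[[0.6,-0.95,0],[0,0,0]],[[0.5,-0.45,0],[0,0,0]],[[0.4,0,-0.5],[0,0,0]],[[0,0,-0.9],[0,0,0]],[[0,0,-0.9],[0,0,0]],[[0,0,-0.9],[0,0,0]],[[0,0,-0.5],[0,0,0]],[[0,0,0],[0,0,0]]]}'
python3 - <<'E'
from h import *
c=shot('side');w=shot('wrist','w5.png');print(monitor.read_state()['ee_pos'])
u,v=proj(c,[.654,.036,.08]);u,v=int(u),int(v);print(u,v)
a=cv2.resize(c['pixels'][v-40:v+40,u-40:u+40],(560,560),interpolation=cv2.INTER_CUBIC);a=cv2.convertScaleAbs(a,alpha=1.6,beta=20)
cv2.imwrite('pics/s5.png',a)
E
```

```text
time: 10.6
ee_pos: [0.6016, 0.1181, 0.2577]
eef_rot: [0.743, 0.669, -0.0, 0.0]
ft_force: [-0.2, -0.2, -0.4]
width: 0.0195
grip_force: 12.0
time: 11.43
ee_pos: [0.667, 0.0367, 0.1624]
eef_rot: [0.743, 0.669, -0.002, -0.001]
ft_force: [-0.5, -0.1, 0.2]
width: 0.0195
grip_force: 12.0
[0.66887694 0.03715879 0.16660315]
279 256
```

View pics/s5.png

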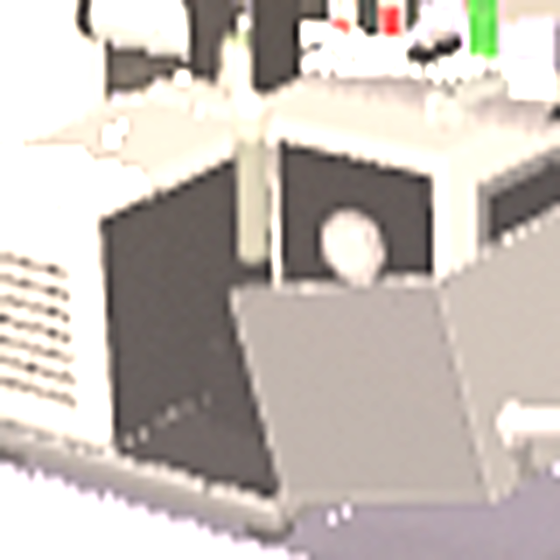

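View pics/w5.png

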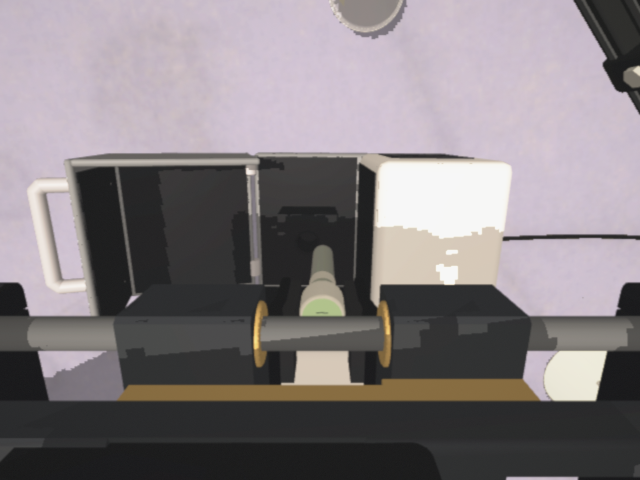

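In the wrist view the well hole is at (308,237) and the vial's lower end at (322,248), so the arm is about 13 mm too far in x. Measuring both with the same camera.

```bash
cat > m.py <<'E'
from h import *
def meas():
    c=shot('wrist');P=cloud(c);g=cv2.cvtColor(c['pixels'],cv2.COLOR_BGR2GRAY);s=monitor.read_state();e=s['ee_pos'];print('tcp',e)
    k=(abs(P[...,0]-.655)<.04)&(abs(P[...,1]-.036)<.045)&(P[...,2]>.050)&(P[...,2]<.060)
    q=P[k].astype(np.float32);print('block',k.sum(),cv2.minAreaRect(q[:,:2]*1000),q[:,2].mean(),q.min(0),q.max(0))
    for z in np.arange(e[2]-.07,e[2]-.005,.012):
        k=(abs(P[...,0]-e[0])<.012)&(abs(P[...,1]-e[1])<.02)&(abs(P[...,2]-z)<.006)
        if k.sum()>3:
            q=P[k];print('vial z%.3f'%z,k.sum(),'xmid %.4f'%((q[:,0].min()+q[:,0].max())/2),'w %.4f'%np.ptp(q[:,0]),'ymax %.4f'%q[:,1].max())
    return c,P,g
E
python3 - <<'E'
from m import *
c,P,g=meas()
for r in range(222,256,2): print(r,' '.join('%3d'%x for x in g[r,290:336:2]))
print('hole',pw(c,308,237,.055))
E
```

```text
tcp [0.66945621 0.03726341 0.16763859]
block 2548 ((665.8998413085938, 30.971309661865234), (51.10837936401367, 63.06608200073242), 82.74097442626953) 0.05573141 [0.6327555  0.00165185 0.05002582] [0.6948797  0.05937527 0.058889  ]
vial z0.098 73 xmid 0.6703 w 0.0128 ymax 0.0434
vial z0.110 115 xmid 0.6703 w 0.0125 ymax 0.0434
vial z0.122 133 xmid 0.6701 w 0.0129 ymax 0.0433
vial z0.134 154 xmid 0.6700 w 0.0130 ymax 0.0434
vial z0.146 180 xmid 0.6701 w 0.0131 ymax 0.0438
vial z0.158 100 xmid 0.6702 w 0.0126 ymax 0.0437
222  39  38  37  37  37  37  38  37  37  38  37  38  38  39  37  39  38  39  43  45  46  46  39
224  38  37  38  38  37  37  37  38  38  38  36  37  38  37  38  37  38  38  38  38  38  39  38
226  37  38  37  38  38  36  36  37  36  37  36  38  38  37  38  38  39  37  38  38  38  37  38
228  36  36  37  38  37  37  38  38  37  37  37  37  37  37  36  37  37  37  37  37  37  37  36
230  36  37  37  38  36  37  36  36  36  37  37  37  37  37  37  38  37  38  37  38  38  37  37
232  37  37  37  38  36  34  36  35  35  35  35  36  37  37  37  37  38  37  37  38  38  37  37
[... 396 characters left out ...]
  37  33  32  32  33  33  33  32  33  33  31  35  37  38  38  37  37  37  36  36  37
244  37  37  36  32  33  33  32  32  32  32  32  33  34  35  40  47  56  50  41  37  37  37  37
246  38  38  35  36  33  34  34  33  34  33  33  34  33  59  96 109 112 108  98  67  40  38  37
248  37  38  37  35  34  32  34  34  33  32  34  33  58 105 114 116 116 114 112 106  78  39  36
250  38  37  36  37  36  34  33  33  32  33  33  39  92 114 115 115 116 114 112 110 101  54  38
252  38  36  37  38  36  36  34  36  36  35  36  50 108 114 116 116 115 115 113 110 105  73  38
254  38  39  37  38  37  37  36  37  36  36  37  62 110 114 115 116 116 115 113 110 106  82  38
hole [0.65977214 0.03880712 0.055     ]
```

```bash
cat >> m.py <<'E'
def hole(c,P):
    # pixels inside the hole see below the block top; compare with the ray's hit on z=.055
    from scipy import optimize
    v,u=np.mgrid[215:275,280:345];u=u.ravel();v=v.ravel()
    X=np.array([pw(c,a,b,.055)[:2] for a,b in zip(u,v)]);z=P[v,u,2]
    ins=(z<.0515)&(z>0)
    ok=(z<.062)
    near=(abs(X[:,0]-.659)<.013)&(abs(X[:,1]-.036)<.013)
    f=lambda p:((np.hypot(X[:,0]-p[0],X[:,1]-p[1])<.0080)!=ins)[ok&near].sum()
    best=min(((f((x,y)),x,y) for x in np.arange(.645,.668,.0005) for y in np.arange(.025,.048,.0005)))
    print('hole',best,ins[near].sum(),(ok&near).sum());return best
E
python3 - <<'E'
from m import *
c=load('wrist');P=cloud(c);hole(c,P)
for r in range(226,262,3): print(r,' '.join('%3d'%(1000*x) for x in P[r,286:336:2,2]))
for u,v in((306,232),(306,252),(295,242),(316,242)):print(pw(c,u,v,.055))
E
```

```text
hole (np.int64(41), np.float64(0.6569999999999987), np.float64(0.03550000000000001)) 288 981
226  55  55  54  55  55  56  56  56  57  55  56  55  56  56  54  55  55  56  55  55  56  55  56  56  55
229  56  55  56  55  55  55  55  55  56  55  55  55  55  55  56  56  55  55  56  56  55  56  56  56  55
232  55  56  55  56  55  55  55  54  55  21  22  54  53  56  56  56  55  55  56  55  55  56  56  57  22
235  56  53  55  57  56  54  23  21  23  22  22  23  24  23  55  54  55  57  55  55  55  55  55  56  22
238  55  55  55  56  55  41  29  23  22  23  21  23  23  23  26  54  55  55  55  55  56  55  54  55  21
241  55  56  57  55  56  44  35  31  28  25  24  24  26  29  36  54  55  56  56  55  55  56  56  56  21
244  55  57  55  56  55  50  43  37  36  33  32  33  36  39  45  54  57  57  56  57  55  55  56  54  21
247  55  57  55  56  56  52  50  46  43  43  40  44  45  49  54  96  98 100  99  98  97  94  56  56  21
250  56  55  55  55  56  55  53  54  51  51  50  52  53  54 329 103 105 108 106 106 106 103  98  56  22
253  56  55  55  56  55  56  56  56  55  54  54  55  56  56 106 110 111 113 112 113 112 110 106  55  21
256  55  56  56  57  55  56  56  55  54  55  55  56  56 105 112 116 118 119 118 118 117 116 112 101  21
259  55  55  55  55  56  56  56  56  55  57  55  55  56 112 119 122 123 123 125 125 123 121 118 110  21
[0.65871296 0.04286096 0.055     ]
[0.65687444 0.02710961 0.055     ]
[0.64944458 0.03592541 0.055     ]
[0.66539738 0.03424219 0.055     ]
```

```bash
python3 -m crank '{"steps":[[[-0.26,-0.03,0],[0,0,0]],[[-0.264,-0.026,0],[0,0,0]],[[0,0,-0.5],[0,0,0]],[[0,0,-0.4],[0,0,0]],[[0,0,-0.2],[0,0,0]],[[0,0,0],[0,0,0]],[[0,0,0],[0,0,0]],[[0,0,0],[0,0,0]]]}'
python3 - <<'E'
from m import *
c,P,g=meas();hole(c,P)
for r in range(226,262,3): print(r,' '.join('%3d'%(1000*x) for x in P[r,286:336:2,2]))
E
```

```text
time: 12.25
ee_pos: [0.6562, 0.0358, 0.1392]
eef_rot: [0.743, 0.669, 0.001, 0.001]
ft_force: [0.3, -0.3, -0.5]
width: 0.0196
grip_force: 12.0
tcp [0.65624138 0.03583779 0.13938584]
block 3212 ((665.2703247070312, 25.556610107421875), (62.23790740966797, 62.50141906738281), 83.66026306152344) 0.055764545 [ 0.63278383 -0.00880594  0.05001568] [0.69499505 0.05947458 0.05956564]
vial z0.069 69 xmid 0.6573 w 0.0126 ymax 0.0420
vial z0.081 115 xmid 0.6576 w 0.0125 ymax 0.0421
vial z0.093 133 xmid 0.6574 w 0.0126 ymax 0.0421
vial z0.105 153 xmid 0.6573 w 0.0129 ymax 0.0421
vial z0.117 175 xmid 0.6573 w 0.0131 ymax 0.0424
vial z0.129 114 xmid 0.6574 w 0.0126 ymax 0.0423
hole (np.int64(20), np.float64(0.6569999999999987), np.float64(0.03550000000000001)) 154 963
226  20  22  56  56  55  55  55  54  55  56  56  56  55  55  55  56  56  55  55  55  55  56  56  56  55
229  21  21  56  55  56  56  55  55  56  55  54  56  55  55  56  54  55  56  57  56  55  56  56  54  55
232  21  20  55  55  56  56  55  56  55  55  56  56  56  54  55  56  56  55  56  55  56  56  55  56  55
235  21  21  56  55  56 
[... 211 characters left out ...]
  55  55  56  56  56  56  55  53  22  23  22  23  23  23  22  23  54  55  56
244  21  21  54  54  56  55  56  56  56  55  55  56  55  31  23  22  23  23  21  22  23  22  27  53  55
247  21  22  56  56  56  56  56  56  55  56  55  55  53  37  32  68  70  72  72  72  69  68  34  45  53
250  22  21  55  55  56  55  57  55  56  55  55  55  53  43  71  76  79  78  80  79  77  76  70  51  55
253  21  22  55  56  56  55  56  56  56  55  55  55  55  66  78  82  84  86  86  86  84  83  77  53  54
256  22  22  55  55  55  55  56  55  54  56  57  55  55  77  86  89  90  91  92  92  90  87  85  54  56
259  21  21  56  55  56  55  55  54  54  55 302  56  56  87  91  94  97  97  97  96  98  94  90  82  56
```

Aligned to within half a millimetre. Inserting in steps while watching the force.

```bash
python3 -m crank '{"steps":[[[0,0,-0.2],[0,0,0]],[[0,0,-0.2],[0,0,0]],[[0,0,-0.2],[0,0,0]],[[0,0,-0.2],[0,0,0]],[[0,0,0],[0,0,0]],[[0,0,0],[0,0,0]]]}'
python3 -m crank '{"steps":[[[0,0,-0.3],[0,0,0]],[[0,0,-0.3],[0,0,0]],[[0,0,-0.2],[0,0,0]],[[0,0,-0.04],[0,0,0]],[[0,0,0],[0,0,0]],[[0,0,0],[0,0,0]]]}'
```

```text
time: 12.8
ee_pos: [0.6557, 0.0357, 0.1186]
eef_rot: [0.743, 0.669, 0.0, 0.0]
ft_force: [0.1, 0.3, 0.1]
width: 0.0199
grip_force: 12.0
time: 13.3
ee_pos: [0.656, 0.0357, 0.0981]
eef_rot: [0.743, 0.669, 0.001, 0.001]
ft_force: [-0.7, 0.3, 0.7]
width: 0.0195
grip_force: 12.0
```

```bash
python3 -m crank '{"steps":[[[0,0,-0.05],[0,0,0]],[[0,0,-0.05],[0,0,0]],[[0,0,0],[0,0,0]],[[0,0,0],[0,0,0]]]}'
python3 - <<'E'
from m import *
c,P,g=meas();s=monitor.read_state();print(s['ft_force'])
k=(abs(P[...,0]-.657)<.012)&(abs(P[...,1]-.036)<.012)&(P[...,2]>.105)&(P[...,2]<.125);print(np.percentile(P[k][:,2],[50,80,90,95]))
E
```

```text
time: 13.63
ee_pos: [0.6564, 0.0358, 0.0963]
eef_rot: [0.743, 0.669, 0.001, 0.001]
ft_force: [-0.3, -0.1, 4.4]
width: 0.0197
grip_force: 12.0
tcp [0.65640943 0.03585473 0.09631885]
block 3422 ((657.4776000976562, 38.58070373535156), (38.06013107299805, 44.12353515625), 83.33231353759766) 0.055657595 [0.63480985 0.01820559 0.0500057 ] [0.6813504  0.05957277 0.0598771 ]
vial z0.038 16 xmid 0.6569 w 0.0149 ymax 0.0363
vial z0.050 1203 xmid 0.6564 w 0.0240 ymax 0.0558
vial z0.062 488 xmid 0.6564 w 0.0240 ymax 0.0557
vial z0.074 170 xmid 0.6577 w 0.0129 ymax 0.0424
vial z0.086 124 xmid 0.6577 w 0.0126 ymax 0.0423
[-0.33971967 -0.27665308  4.84752678]
[0.11337251 0.11448475 0.11849088 0.12197441]
```

The vial is seated: floor force is 4.4 N and the cap top is at 0.113. Releasing and lifting clear.

```bash
python3 -m crank '{"steps":[[[0,0,0],[0,0,0]],[[0,0,0],[0,0,0]],[[0,0,0],[0,0,0]],[[0,0,0.2],[0,0,0]],[[0,0,0.4],[0,0,0]],[[0,0,0.8],[0,0,0]],[[0,0,0.9],[0,0,0]],[[0,0,0.9],[0,0,0]],[[0,0,0.9],[0,0,0]],[[0,0,0.9],[0,0,0]]]}' 32
python3 -m crank '{"steps":[[[-0.4,0.1,0.5],[0,0,0]],[[-0.8,0.1,0.3],[0,0,0]],[[-0.9,0.12,0],[0,0,0]],[[-0.9,0.12,0],[-0.1,-0.99,0]],[[-0.9,0.12,0],[-0.1,-0.99,0]],[[-0.9,0.12,0],[-0.1,-0.99,0]],[[-0.9,0.12,0],[0,0,0]],[[-0.9,0.12,0],[0,0,0]],[[-0.8,0.12,0],[0,0,0]],[[-0.4,0.1,0],[0,0,0]]]}' 45
python3 - <<'E'
from m import *
t=shot('top');w=shot('wrist','w6.png');s=monitor.read_state();print(s['ee_pos'])
P=cloud(t);k=(abs(P[...,0]-.657)<.02)&(abs(P[...,1]-.036)<.02)&(P[...,2]>.105)&(P[...,2]<.12);print('cap',k.sum(),P[k].mean(0),P[k].min(0),P[k].max(0))
Q=cloud(w);k=(Q[...,0]<.5)&(Q[...,0]>.45)&(abs(Q[...,1]-.06)<.03)&(Q[...,2]>.07)&(Q[...,2]<.1);print('bar',k.sum(),Q[k].mean(0),Q[k].min(0),Q[k].max(0))
k=(abs(P[...,1]-.09)<.12)&(P[...,0]>.15)&(P[...,0]<.42)&(P[...,2]>.03)&(P[...,2]<.15);print('bowl',P[k].max(0))
E
```

```text
time: 14.52
ee_pos: [0.6559, 0.0359, 0.2228]
eef_rot: [0.743, 0.669, 0.001, 0.001]
ft_force: [0.7, -0.3, 0.1]
width: 0.0321
grip_force: 0.0
time: 15.35
ee_pos: [0.4602, 0.0647, 0.2416]
eef_rot: [0.737, 0.664, 0.087, 0.096]
ft_force: [-0.2, 0.3, 0.4]
width: 0.0451
grip_force: 0.0
[0.46113138 0.06477154 0.24185396]
cap 58 [0.65501459 0.0360266  0.11202527] [0.64558621 0.0276685  0.10551145] [0.6660965  0.04503273 0.11583318]
bar 814 [0.48054205 0.05884343 0.08407421] [0.47234491 0.03002348 0.07320205] [0.49980357 0.08981101 0.08737778]
bowl [0.34872696 0.06896239 0.0930583 ]
```

The vial is upright in the well, with its cap centre at (0.655,0.036) and top at 0.113; the bar is at (0.479,0.06,0.081). Gripping the handle again.

```bash
python3 -m crank '{"steps":[[[0,0,-0.92],[0,0,0]],[[0,0,-0.92],[0,0,0]],[[0,0,-0.92],[0,0,0]],[[0,0,-0.92],[0,0,0]],[[0.21,-0.05,-0.87],[0,0,0]],[[0.21,-0.05,-0.87],[0,0,0]],[[0.21,-0.05,-0.87],[0,0,0]],[[0.21,-0.05,-0.8],[0,0,0]],[[0,0,0],[0,0,0]],[[0,0,0],[0,0,0]]]}' 45
python3 -m crank '{"steps":[[[0,0,0],[0,0,0]],[[0,0,0],[0,0,0]],[[0,0,0],[0,0,0]],[[0,0,0],[0,0,0]],[[0,0,0],[0,0,0]],[[0,0,0],[0,0,0]],[[0,0,0],[0,0,0]],[[0,0,0],[0,0,0]]]}' 0 10
```

```text
time: 16.28
ee_pos: [0.4829, 0.0597, 0.0631]
eef_rot: [0.737, 0.663, 0.086, 0.094]
ft_force: [0.4, 0.2, 0.9]
width: 0.0448
grip_force: 0.0
time: 16.95
ee_pos: [0.4836, 0.0591, 0.0639]
eef_rot: [0.737, 0.663, 0.087, 0.096]
ft_force: [1.9, -0.3, 1.6]
width: 0.0096
grip_force: 10.0
```

```bash
python3 -m crank '{"steps":[[[0.25,-0.03,0.52],[0,0,0]],[[0.31,-0.03,0.49],[0,0,0]],[[0.35,-0.04,0.46],[0,0,0]],[[0.4,-0.04,0.42],[0,0,0]],[[0.44,-0.04,0.38],[0,0,0]],[[0.47,-0.05,0.33],[0,0,0]],[[0.51,-0.05,0.28],[0,0,0]],[[0.53,-0.05,0.24],[0,0,0]],[[0.55,-0.06,0.18],[0,0,0]],[[0.57,-0.06,0.12],[0,0,0]]]}'
python3 -m crank '{"steps":[[[0.57,-0.06,0.06],[0,0,0]],[[0.58,-0.06,0.01],[0,0,0]],[[0.4,-0.04,-0.03],[0,0,0]],[[0.18,-0.02,-0.02],[0,0,0]],[[0.06,-0.01,0],[0,0,0]],[[0.06,-0.01,0],[0,0,0]],[[0,0,0],[0,0,0]],[[0,0,0],[0,0,0]],[[0,0,0],[0,0,0]],[[0,0,0],[0,0,0]]]}'
```

```text
time: 17.78
ee_pos: [0.5925, 0.0471, 0.1489]
eef_rot: [0.738, 0.663, 0.086, 0.095]
ft_force: [-1.5, -2.1, 0.1]
width: 0.0098
grip_force: 10.0
time: 18.62
ee_pos: [0.6366, 0.0425, 0.1486]
eef_rot: [0.737, 0.663, 0.085, 0.094]
ft_force: [-9.9, -4.4, 5.8]
width: 0.0095
grip_force: 10.0
```

```bash
python3 -m crank '{"steps":[[[0,0,0],[0,0,0]],[[0,0,0],[0,0,0]],[[0,0,0],[0,0,0]],[[0,0,0],[0,0,0]],[[0,0,0],[0,0,0]],[[-0.1,0.01,0.3],[0,0,0]],[[-0.2,0.02,0.8],[0,0,0]],[[-0.2,0.02,0.8],[0,0,0]],[[-0.2,0.02,0.9],[0,0,0]],[[-0.1,0,0.9],[0,0,0]]]}' 35
python3 -m crank '{"steps":[[[-0.4,-0.4,0],[0.1,0.99,0]],[[-0.5,-0.8,0],[0.1,0.99,0]],[[-0.5,-0.8,0],[0.1,0.99,0]],[[-0.5,-0.8,0],[0,0,0]],[[0,-0.8,0],[0,0,0]],[[0,-0.4,0],[0,0,0]],[[0,0,0],[0,0,0]],[[0,0,0],[0,0,0]]]}' 35
python3 - <<'E'
from m import *
w=shot('wrist');t=shot('top');s=monitor.read_state();print(s['ee_pos'],s['eef_rot'],s['ft_force'])
Q=cloud(w);k=(abs(Q[...,0]-.569)<.03)&(abs(Q[...,1]+.057)<.03)&(Q[...,2]>.165)&(Q[...,2]<.185)
v,u=np.nonzero(k);print('post',k.sum(),u.min(),u.max(),v.min(),v.max(),Q[k].mean(0),Q[k].min(0),Q[k].max(0))
print('pred post px',proj(w,[.569,-.057,.173]))
P=cloud(t);k=(abs(P[...,0]-.63)<.025)&(abs(P[...,1]-.045)<.035)&(P[...,2]>.155)&(P[...,2]<.18);print('bar',k.sum(),P[k].mean(0) if k.sum() else 0)
a=cv2.resize(w['pixels'][200:480,200:560],None,fx=2,fy=2)
b=cv2.resize(t['pixels'][150:270,235:355],(560,560),interpolation=cv2.INTER_CUBIC)
im=np.zeros((580,800,3),np.uint8);im[:280,:360]=w['pixels'][200:480,200:560];im[:440,360:800]=cv2.resize(b,(440,440));cv2.imwrite('pics/last.png',im)
E
```

```text
time: 19.45
ee_pos: [0.618, 0.0453, 0.2435]
eef_rot: [0.737, 0.664, 0.087, 0.095]
ft_force: [-0.0, 0.4, 1.4]
width: 0.0345
grip_force: 0.0
time: 20.12
ee_pos: [0.5714, -0.0547, 0.2423]
eef_rot: [0.743, 0.669, -0.0, -0.001]
ft_force: [-0.6, 0.8, -0.0]
width: 0.035
grip_force: 0.0
[ 0.57137405 -0.05345731  0.24231359] [ 7.42706361e-01  6.69616358e-01 -2.39014776e-04 -1.06670272e-03] [0.05852118 0.62799851 0.16505356]
post 476 309 332 241 266 [ 0.57154239 -0.05441878  0.17278218] [ 0.56381756 -0.0632375   0.165002  ] [ 0.57911964 -0.04766544  0.17547552]
pred post px (np.float64(317.0461817412801), np.float64(258.27389311300004))
bar 124 [0.6306882 0.0471791 0.1698427]
```

The hood is shut: the bar is back at (0.6307,…), the same as at the start. The post is at (0.571,-0.055). Descending and gripping.

```bash
python3 -m crank '{"steps":[[[-0.03,-0.08,-0.9],[0,0,0]],[[0,0,-0.9],[0,0,0]],[[0,0,-0.9],[0,0,0]],[[0,0,-0.8],[0,0,0]],[[0,0,-0.4],[0,0,0]],[[0,0,-0.25],[0,0,0]],[[0,0,0],[0,0,0]],[[0,0,0],[0,0,0]]]}' 35
python3 -m crank '{"steps":[[[0,0,0],[0,0,0]],[[0,0,0],[0,0,0]],[[0,0,0],[0,0,0]],[[0,0,0],[0,0,0]],[[0,0,0],[0,0,0]],[[0,0,0],[0,0,0]],[[0,0,0],[0,0,0]]]}' 0 30
```

```text
time: 20.88
ee_pos: [0.571, -0.0567, 0.1391]
eef_rot: [0.743, 0.669, -0.0, -0.001]
ft_force: [0.3, -0.4, -0.4]
width: 0.0353
grip_force: 0.0
time: 21.47
ee_pos: [0.5704, -0.0573, 0.1387]
eef_rot: [0.743, 0.669, -0.001, -0.001]
ft_force: [-3.8, -0.2, 6.3]
width: 0.0152
grip_force: 30.0
```

```bash
python3 - <<'E'
from m import *
t=shot('top')
im=cv2.resize(t['pixels'][170:250,290:350],(600,800)[::1] if 0 else (450,600),interpolation=cv2.INTER_CUBIC);cv2.imwrite('pics/t7.png',im)
E
python3 - <<'E'
from m import *
t=load('top');P=cloud(t)
print('heights pointer..rider now',[(round(float(P[v,u,2]),3)) for u,v in((325,196),(330,197),(333,205),(331,214),(336,215),(340,200))])
w=load('wrist')
for n,p in(('ptr',[.7104,-.0939,.135]),('nose',[.6657,-.0967,.135])):
    u,v=proj(w,p);print('wrist hover',n,u,v,w['z_map'][int(v),int(u)] if 0<v<480 and 0<u<640 else None)
s=load('side')
for n,p in(('ptr',[.7104,-.0939,.135]),('nose',[.6657,-.0967,.135])):print('side',proj(s,p))
# subpixel: dark profile along the scale in original top1
im=cv2.cvtColor(cv2.imread('pics/top1.png'),cv2.COLOR_BGR2GRAY)
for u in range(318,346): print(u,' '.join('%3d'%x for x in im[190:222,u]))
E
```

```text
heights pointer..rider now [0.537, 0.537, 0.535, 0.549, 0.55, 0.543]
wrist hover ptr 506.14620914338144 270.22561467469836 0.2895401
wrist hover nose 447.6919621055589 279.3089357510981 0.29543722
side (np.float64(285.2338491633606), np.float64(221.3041488307147))
side (np.float64(298.6293161558883), np.float64(223.04903645260325))
318 163 157 157 163 164 164 166 161 162 162 164 162 160 156 164 162 166 162 161 167 165 162 166 161 166 164 167 165 167 164 164 164
319 161 163 159 164 169 144 144 169 171 168 165 167 160 168 166 164 166 164 164 167 162 164 166 163 165 164 163 162 163 166 168 164
320 163 169 166 170 129  86  82  86 162 171 165 169 167 163 165 165 162 163 165 168 164 164 163 165 165 165 161 163 164 161 163 159
321 165 165 169 175 101  59  51  31 162 175 169 166 165 161 163 162 164 166 165 166 169 161 167 169 161 160 163 167 165 164 171 164
322 165 166 165 174 116  67  55  50 166 170 168 166 165 167 165 163 162 166 166 166 166 170 176 176 167 183 155 142 142 130 109 110
323 170 169 165 172 122  67  57  45 164 174 172 176 171 167 179 182 148 143 149 155 149 123 109 105 119 20
[... 2229 characters left out ...]
 168 155 172 155  67   0 166 161 148 203
341 213 214 219 223 201  86 161 199 199 203 199 204 209 185 183 176 158 189 176 207 188 188 164 162 178 153  55   0 208 214 203 214
342 217 218 215 219 212 174 172 211 147 121 201 216 219 213 211 208 205 213 210 215 216 219 173  84 109  86  18   0 221 227 225 223
343 216 217 218 220 213 217 209 219 201 194 216 222 219 217 218 221 218 221 221 223 221 226 220 150 140 200 204 201 223 220 213 214
344 218 214 217 218 220 223 224 221 224 225 222 222 218 218 221 220 214 214 214 214 209 213 215 201 201 215 217 216 211 204 197 192
345 219 220 213 217 212 211 210 213 214 211 211 212 206 209 203 211 203 205 197 192 190 179 175 151 144 135 125 126 124 118 116 112
```

The top camera is now occluded by the arm. The hover wrist picture still shows the scale, so I'll use my last view on that.

```bash
python3 - <<'E'
from m import *
w=load('wrist');cv2.imwrite('pics/w8.png',cv2.resize(w['pixels'][240:310,410:540],None,fx=6,fy=6,interpolation=cv2.INTER_CUBIC))
E
```

```text
(no output)
```

View pics/w8.png

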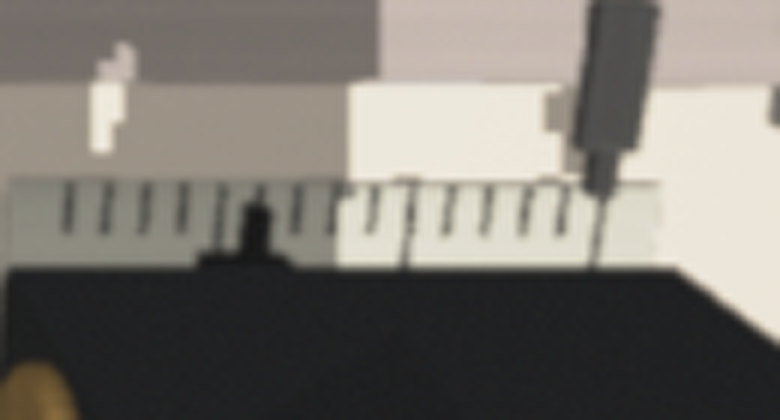

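The crop shows the pointer at tick 0 (x=598) and the nose at x=257, which is 9.05 ticks of 5 mm. That gives about 44.5 mm, in agreement with the top view (43–44 mm). Pulling.

```bash
python3 -m crank '{"steps":[[[-0.2,0.02,0],[0,0,0]],[[-0.3,0.03,0],[0,0,0]],[[-0.35,0.035,0],[0,0,0]],[[-0.35,0.035,0],[0,0,0]],[[-0.3,0.03,0],[0,0,0]],[[-0.2,0.02,0],[0,0,0]],[[-0.06,0.01,0],[0,0,0]],[[0,0,0],[0,0,0]],[[0,0,0],[0,0,0]],[[0,0,0],[0,0,0]]]}'
python3 - <<'E'
from m import *
for i in range(3):
    w=shot('wrist');s=monitor.read_state();print(s['ee_pos'],s['ft_force'],s['width'],s['grip_force'])
Q=cloud(w);k=(abs(Q[...,0]-.528)<.03)&(abs(Q[...,1]+.053)<.02)&(Q[...,2]>.168)&(Q[...,2]<.18)
print(k.sum(),Q[k].mean(0),Q[k].min(0),Q[k].max(0))
for n,p in(('ptr',[.668,-.09,.135]),('nose',[.6657,-.0967,.135])):print(n,proj(w,p))
c=shot('side');u,v=proj(c,[.666,-.095,.135]);u,v=int(u),int(v);print(u,v)
E
```

```text
time: 22.35
ee_pos: [0.5281, -0.0525, 0.1387]
eef_rot: [0.743, 0.669, 0.001, 0.0]
ft_force: [7.7, -0.4, -2.2]
width: 0.0149
grip_force: 30.0
[ 0.52809219 -0.05253328  0.13873612] [ 8.56011228  0.57396323 -2.66928209] 0.01525462087543419 30.0075708841905
[ 0.52812855 -0.05257148  0.1387618 ] [ 8.47191436  0.8567849  -2.39952187] 0.015155014083449953 30.007459118496627
[ 0.52812695 -0.05257881  0.13874392] [ 8.70725521  0.33886256 -2.95768497] 0.014874684492579995 30.007709360215813
759 [ 0.53009527 -0.04274689  0.17243665] [ 0.51248301 -0.06045497  0.16800836] [ 0.54813413 -0.0390762   0.17999608]
ptr (np.float64(605.603325264656), np.float64(337.008683500972))
nose (np.float64(599.6969964990215), np.float64(349.2658767800501))
298 223
```

```bash
python3 -m crank '{"steps":[[[-0.06,0.006,0],[0,0,0]],[[0,0,0],[0,0,0]],[[0,0,0],[0,0,0]],[[0,0,0],[0,0,0]],[[0,0,0],[0,0,0]],[[0,0,0],[0,0,0]]]}'
python3 - <<'E'
from m import *
s=monitor.read_state();print(s['ee_pos'],s['ft_force'],s['joint_vel'].round(4))
# dark pixels of pointer in side view: profile before (pre-pull picture side1) vs now along the scale
a=cv2.cvtColor(cv2.imread('pics/side1.png'),cv2.COLOR_BGR2GRAY);c=shot('side');b=cv2.cvtColor(c['pixels'],cv2.COLOR_BGR2GRAY)
for v in range(218,230): print(v,' '.join('%3d'%x for x in a[v,278:310]),'|',' '.join('%3d'%x for x in b[v,278:310]))
P=cloud(c);k=(abs(P[...,0]-.631)<.03)&(abs(P[...,1]-.046)<.04)&(P[...,2]>.158)&(P[...,2]<.18);print('hood bar',k.sum(),P[k].mean(0))
E
```

```text
time: 23.05
ee_pos: [0.5267, -0.0524, 0.1387]
eef_rot: [0.743, 0.669, 0.001, 0.0]
ft_force: [8.8, 0.0, -3.1]
width: 0.0149
grip_force: 30.0
[ 0.52667539 -0.05240402  0.13874848] [ 8.83329799  0.03886676 -3.12538786] [0.0009 0.0006 0.0012 0.0003 0.0008 0.0014 0.0002]
218  58  54  47  42  40  41  41  34 139 134 160 168  46  60  52 113  76  80 140  44  64 159 149 159 182 149 153 143 101 110 111 101 |  59  53  47  43  40  40  40  34 139 135 163 171  46  62  50 115  79  79 143  44  64 160 152 160 183 150 155 145 103 110 113 101
219  45  34 154 189 186 187 168 170 118  86  97 157  39  56  48 120  76  76 134  46 120 156 153 154 190 143 157 160  97 105 107  93 |  45  35 156 191 187 188 169 169 119  86  99 158  39  55  48 120  75  78 137  47 121 157 153 155 191 145 158 161  97 107 107  93
220 155 183 218 235 235 238 228 214 189 164 108 182 169  33  34 122  70  76 131 115 160 157 132 134 134 119 132 164  98 104 103  92 | 156 185 219 235 232 233 222 227 188 166 108 183 171  34  34 123  72  75 132 117 161 159 134 135 136 121 133 165  98 105 103  93
221 222 236 231 232 209 203 196 163 223 207 174
[... 1657 characters left out ...]
| 228 230 218 173 161 172 190 182 168 151 135 123 107 117 127 161 198 192 189 188 181 175 155 195 149 163 127 144 124 128 120 125
228 219 219 195 174 189 176 162 141 124 114 101 111 115 129 134 156 167 170 177 188 182 182 192 202 163 175 213 209 210 218 191 198 | 214 214 189 203 187 177 164 143 125 115 102 112 116 130 136 162 173 175 181 192 186 188 176 170 160  98 131 130 131 137 140 142
229 192 186 181 174 160 138 116 138 184 188 190 147 124 131 128 106 125 137 146 166 160 162 183 203 167 146 221 218 190 193 119 154 | 192 186 182 173 161 139 119 140 187 190 191 148 127 132 131 107 128 140 150 170 163 169 154 141 122 101 137 137 140 136 133 128
hood bar 77 [0.62979647 0.04958025 0.16689619]
```

The side image shows the pointer moved up to the rider nose. By the TCP the slide is out about 44 mm, and the spring force of about 8.8 N matches. Handing in.

```bash
python3 -c "
from bench import ticket
print(ticket.close_job())"
```

```text
the job is handed in; nothing more can be done
None
```

I handed the job in with the vial seated in the well and the hood shut. The gripper is still holding the slide post, with the slide out about 44 mm at the index mark; no verdict came back.

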